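# Unsnap and slide open the cover of the bench filter box

## Robot

A 7-joint arm with a two-finger parallel gripper is mounted at the origin on a cart in front of the work surface, level with it; the furniture and walls round the work are solid. World frame = base frame: x ahead of the robot, y to its left, z up, the work surface at z = 0. Lengths are in m, angles in rad, forces in N, time in s.
With the tool pointing down it reaches from about 0.425 to 0.95 m from the base axis. Payload 4.7 kg.
Tool frame: the origin (TCP) lies on the centre line of the jaws, within the pads' length; the fingertips stand 19 mm ahead of it and the grasp point (between the pads) is the TCP; z points along the fingers, y is the line along which they close (so a half turn about z gives the same grasp; the last joint's range is limited). The gripper opens to 85 mm and grips with 20 to 120 N. Pads are 22 mm wide; open, the fingers measure 114 mm over their backs; the gripper's body (76 mm by 85 mm) begins 54 mm behind the grasp point. The pads swing forward as they close: fully open they stand 13 mm farther back than shut.
Start: joints at [1.135, 0.469, -0.049, 1.532, 0.024, 1.141, -0.082], TCP at [0.267, -0.62, 0.25] pointing down, gripper open.
Joint ranges: [-2.59, 2.59], [-0.33, 1.99], [-1.39, 1.29], [0.1, 2.45], [-1.04, 4.18], [0.21, 1.99], [-2.66, 2.66]. Speed limits (rad/s): [2.57, 2.57, 3.14, 3.14, 3.14, 3.14, 3.14].

## Interface

Orientations are given as a unit quaternion [x, y, z, w].
In Python, from workcell import sensors, snapshot, order gives the robot as it stands.
- The arm moves only by the tool carry_out, never from a script. Its argument "deltas" is a list of rows, each a list of 3 entries, a list of its own where there are three numbers: the finger opening in m, from 0 to 0.0854, then the shift along the tool's x, y, z in m, then the turn, a rotation vector about the tool's x, y, z in rad. In form: [[fingers, [x, y, z], [wx, wy, wz]], ...]. A call has 1 to 20 rows; each row shifts and turns the commanded pose from where the row before left it, along the tool's axes as they then stand; what a row does not reach is not made up. A row lasts 1/10 s, in which the tool goes at most 50 mm and 8.59 degrees, less where a joint would pass 70% of its speed; a pose out of reach is approached as far as the arm can. A call is refused whole if a number of a shift passes 0.05 or a number of a turn 0.15, either way. A call with a gripper value outside its range is refused whole. The fingers move at their own pace and stop on an object; "force" is the grip in N (left out, the last holds). Time passes only in rows, so rows that do not move let the fingers close. It gives the time, the measured TCP pose, the force, the opening and the grip force at its end, in the units of the state.
- sensors.state(): the state, without advancing time (a new reading comes with each control period).
- snapshot(name): name is "scene" or "top"; returns a dict with "img" (384x512x3 uint8, red, green, blue), "fx", "fy", "cx", "cy" (pixels), "R" (3x3) and "t" (3): a world point X has camera coordinates R X + t. Camera axes: x right, y down, z forward; pixel columns grow to the right and rows downward; lengths in m; the calibration is good to about 2 mm. A picture is of the moment at which its call begins. There is no depth.
- order.sign_off(): hands the job in; it is judged then, once.
The state is a dict: "time_s": time; "joint_positions": joint angles; "qd": joint speeds; "joint_efforts": joint torques, N m; "eef_pos": TCP position; "tool_rot": TCP orientation; "wrist_force": force on the tool from outside, world axes, zero at the start; "wrist_torque": the same for the moment, N m; "width": opening from 0.0 (shut) to 1.0 (fully open); "gripper_force": force on a finger pad.
Only numpy, scipy, OpenCV 4.12 (cv2) and the standard library are available. Lean on these libraries where they do the work, as an engineer would, in place of code of your own. Each camera call takes 0.05 s, during which the arm holds its last target. There are 200 camera calls.

## Task

The filter in the grey bench filter box has to be reached for a change: press the orange snap tab all the way in until the white cover is released, then push the cover along its rails by its blue thumb ledge until it is right off the filter opening and parked on the plain deck beyond it. Only press and push with the fingertips: the cover must stay down in its rails, the tab must be let go, and the bottles and the dish near the box must stay where they stand.

Things in the scene. Friction and masses are not known exactly. Their poses are not given: they have to be found in the camera images.
- filter_box: Grey filter box fixed to the table, 226 x 100 mm; flat deck 45 mm above the table. Origin on the table under its centre line; x runs along the rails from the orange tab to the parking deck (the cover slides to +x), y left, z up. Box from x = -110 to +116 mm, filter opening x = -30 to +14, 60 wide, then the parking deck to the end stop at x = +108.
- rail_end (a point): Middle of the end stop's inner face, at deck height (box frame x = +108 mm, y = 0). Two rails at y = +-(41.5 to 48) mm, 11 mm above the deck, with lips over the cover's edges, run from x = -44 mm to here. The stop is 11 mm high. Two blocks 8 mm above the deck stand beside the blue ledge at x = -62 to -44, y = +-(26 to 36) mm.
- tab (a joint): Travel of the orange tab, m: 0 up, 0.008 fully down. Pressed straight down; springs back (2 N to start, 4 N fully down, plus up to 3 N friction of the latched cover). From 5.5 mm down its two teeth let go of the ledge and spring plungers pop the cover some 13 mm along the rails within 0.5 s; keep it down that long.
- tab_top (a point): Centre of the top face of the orange tab: 28 mm (box x) by 26 mm (y), 10 mm above the deck, 2 mm when fully down. Moves with the tab. It lies 27 mm behind (-x) the back face of the blue ledge while the cover is latched.
- cover: White cover plate 64 x 80 x 6 mm, 0.1 kg, loose but held down by the rails, with a blue wedge-shaped thumb ledge at its tab end. Origin on its underside, axes as the box's. Its x in the box frame is how far it has slid: 0 latched, 74 mm right off the filter opening (ledge included), 84 mm at the end stop. z = 45 mm. Once released it slides at 1 to 3 N.
- cover_push (a point): Middle of the upright back face (-x side) of the blue ledge, 18 mm above the deck: push here along the box's +x. The face is 60 mm behind the cover's origin, 40 mm wide, and reaches 28 mm above the deck; from its top the ledge slopes down forward to the plate. Moves with the cover.
- oil_bottle: Small brown dropper bottle with a black top, 30 mm across, 91 mm tall, standing loose beside the box. Origin at the centre of its base. Leave it alone.
- petri_dish: Clear round dish, 59 mm across, 14 mm tall, loose on the table behind the tab end of the box. Origin at the centre of its base. Leave it alone.
- stain_a: Brown bottle with a white cap, 42 mm across, 92 mm tall, standing loose near the tab end of the box. Origin at the centre of its base. Leave it alone.

How it is judged:
On the way, in this order (a step that is already met when the one before it is completed fails the run):
1. the orange tab is pressed in (more than 5.5 mm) (value of joint tab above 0.0055 m), for 0.1 s.
2. the cover is pushed right off the filter opening (slid more than 73 mm) (x of cover in the frame of filter_box above 0.073 m), for 0.2 s.
At the end, for the whole second after the job is handed in: The cover has slid more than 73 mm from its latched place, so that it is clear of the filter opening, lies flat in its rails (within 4 mm of the deck, tilt under 0.08 rad) and is at rest; the tab is back up (under 2 mm in); the two bottles and the dish stand within 20 mm of where they were, upright (x of cover in the frame of filter_box above 0.073 m and z of cover in the frame of filter_box between 0.041 and 0.049 m and angle between cover's own z axis and vertical below 0.08 rad and linear speed of cover below 0.01 m/s and value of joint tab below 0.002 m and distance of each of oil_bottle, petri_dish, stain_a from where it was at the start of the episode below 0.02 m and angle between each of oil_bottle, petri_dish, stain_a's own z axis and vertical below 0.2 rad); the robot touches nothing.
It fails at once if the cover is lifted or torn out of its rails (z of cover in the frame of filter_box above 0.053 m or angle between cover's own z axis and vertical above 0.25 rad).
It fails at once if a bottle or the dish is moved by more than 20 mm, lifted or tipped (distance of any of oil_bottle, petri_dish, stain_a from where it was at the start of the episode above 0.02 m or angle between any of oil_bottle, petri_dish, stain_a's own z axis and vertical above 0.3 rad).
It also fails if it takes over 34 s, if anything falls off the work surface, if the arm or the gripper's body presses on something with over 40 N, if the wrist force passes 120 N, or if a joint passes its speed limit or range.

## Working session

There is one attempt and no reset: what is moved stays moved. The work goes in short steps, Python scripts to look and compute and a tool call to move; the robot and the scene stay as the last step left them, time stands still between calls to the robot, and variables do not carry over. Pictures are saved under pics/ and viewed, at most 10 in all, crops included, and the job is handed in when it is done.

Besides the shell and the picture viewer there is one more tool, called after "Call:" as name(argument=value, ...), one argument or row to a line, values as JSON. carry_out: Moves the arm, as the interface text tells. Its arguments: {"type":"object","properties":{"deltas":{"type":"array","items":{"type":"array"}},"force":{"type":"number"}},"required":["deltas"]}

```bash
mkdir -p pics; cat > h.py <<'E'
import cv2,numpy as np
from workcell import sensors,snapshot,order
def save(cam,name):
    s=snapshot(cam); cv2.imwrite(f'pics/{name}.png',s['img'][:,:,::-1]); np.savez(f'{name}.npz',**s); return s
def ray(s,u,v,z):
    R=np.array(s['R']);t=np.array(s['t']); c=-R.T@t
    d=R.T@np.array([(u-s['cx'])/s['fx'],(v-s['cy'])/s['fy'],1]); return c+d*(z-c[2])/d[2]
def proj(s,X):
    p=np.array(s['R'])@np.array(X)+np.array(s['t']); return s['fx']*p[0]/p[2]+s['cx'],s['fy']*p[1]/p[2]+s['cy']
E
python3 - <<'E'
from h import *
for c in('top','scene'):
    s=save(c,c+'0'); print(c,s['fx'],-np.array(s['R']).T@s['t'],np.round(s['R'],2).tolist())
a=cv2.imread('pics/top0.png');cv2.imwrite('pics/top0b.png',cv2.resize(a,(800,600)))
print(sensors.state())
E
```

```text
top 370.67681879512 [ 0.31463218 -0.13669554  0.89568029] [[0.0, -1.0, 0.0], [-0.98, -0.0, -0.2], [0.2, -0.0, -0.98]]
scene 423.16040842589314 [0.06464249 0.16743246 0.71801079] [[-0.58, -0.81, 0.01], [-0.63, 0.45, -0.63], [0.51, -0.37, -0.78]]
{'time_s': 0.1, 'joint_positions': array([ 1.13512318,  0.46936687, -0.0486284 ,  1.53354167,  0.02408656,
        1.14099837, -0.08229973]), 'qd': array([ 0.00028553, -0.00161017, -0.00090004, -0.00163516,  0.00088087,
        0.00046016,  0.00132645]), 'joint_efforts': array([ 1.50262662e-03, -5.11517036e+01, -4.65635990e-02, -2.38389641e+01,
        1.08013998e-02,  4.37665702e-03,  5.61225733e-06]), 'eef_pos': array([ 0.26690979, -0.61946833,  0.24937622]), 'tool_rot': array([ 9.79382452e-01,  2.02013032e-01, -1.90147711e-04, -8.43568348e-04]), 'wrist_force': array([-0.1701821 ,  0.13410328, -0.09048832]), 'wrist_torque': array([-0.00170562,  0.03085833,  0.02423196]), 'gripper_force': 0.0, 'width': 0.9995928398728251}
```

View pics/top0.png

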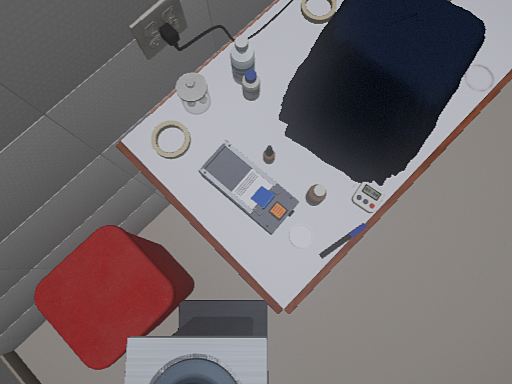

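View pics/scene0.png

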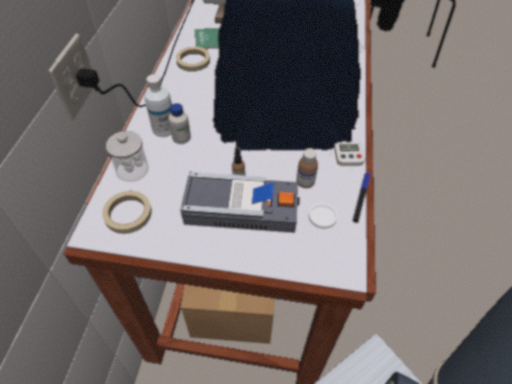

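The top view shows the box running diagonally from about (230,143) to (275,232), with the orange tab at (278,210), the ledge at (263,196), oil bottle (269,155), stain (317,192) and dish (301,237). I'll zoom in on the box.

```bash
python3 - <<'E'
from h import *
a=cv2.imread('pics/top0.png')[130:260,190:340];b=cv2.imread('pics/scene0.png')[140:240,175:345]
a=cv2.resize(a,None,fx=4,fy=4,interpolation=cv2.INTER_CUBIC);cv2.imwrite('pics/c1.png',a)
b=cv2.resize(b,None,fx=4,fy=4,interpolation=cv2.INTER_CUBIC);cv2.imwrite('pics/c2.png',b)
for c in('top','scene'):
    s=np.load(c+'0.npz');h=cv2.cvtColor(s['img'],cv2.COLOR_RGB2HSV)
    for n,lo,hi,z in(('or',(5,170,120),(20,255,255),.055),('bl',(100,170,80),(125,255,255),.06)):
        m=cv2.inRange(h,lo,hi);k,l,st,ce=cv2.connectedComponentsWithStats(m)
        for i in range(1,k):
            if st[i,4]>60: print(c,n,st[i],ce[i],ray(s,*ce[i],z))
E
```

```text
scene or [279 193  14  12 146] [285.61643836 198.17123288] [ 0.43191421 -0.18223926  0.055     ]
scene bl [254 184  19  18 229] [262.95196507 192.66375546] [ 0.46567744 -0.15167451  0.06      ]
```

View pics/c1.png

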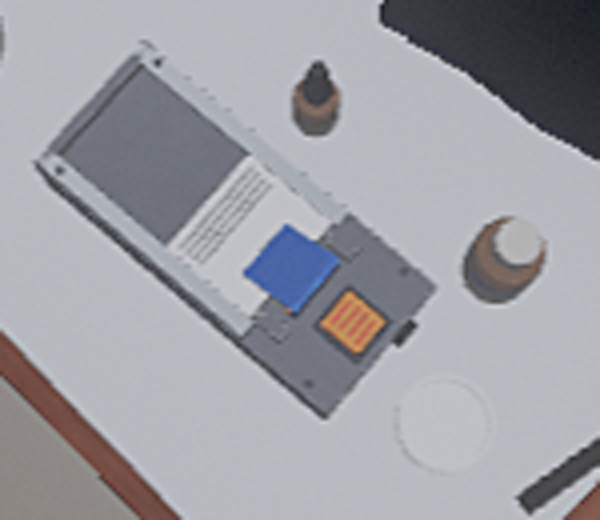

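View pics/c2.png

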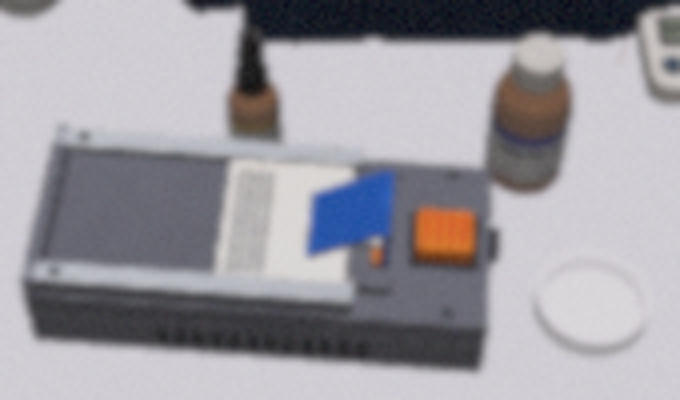

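```bash
cat > fit.py <<'E'
from h import *
from scipy.optimize import least_squares
S={c:dict(np.load(c+'0.npz')) for c in('top','scene')}
off={'top':(190,130),'scene':(175,140)}
P=[('top',325,415,-.110,.05,.045),('top',436,288,-.110,-.05,.045),('top',352,322,-.087,0,.055),('top',38,163,.116,.05,.056),('top',148,42,.116,-.05,.056),
('scene',490,172,-.110,-.05,.045),('scene',485,325,-.110,.05,.045),('scene',446,230,-.087,0,.055),('scene',62,128,.116,-.05,.056),('scene',28,278,.116,.05,.056)]
def w(p,x,y,z): c,s=np.cos(p[2]),np.sin(p[2]); return [p[0]+c*x-s*y,p[1]+s*x+c*y,z]
def f(p):
    r=[]
    for c,u,v,x,y,z in P:
        q=proj(S[c],w(p,x,y,z)); r+=[q[0]-u/4-off[c][0]+.4,q[1]-v/4-off[c][1]+.4]
    return r
o=least_squares(f,[.5,-.1,.8],loss='soft_l1');p=o.x
if __name__=='__main__':
    print(p,np.round(f(p),1))
    for n,q in(('tab',(-.087,0,.055)),('ledge',(-.060,0,.063)),('end',(.024,0,.063))): print(n,w(p,*q))
    print('oil',ray(S['top'],190+318/4,130+128/4,.0),'stain cap',ray(S['top'],190+520/4,130+240/4,.092),'dish',ray(S['top'],190+442/4,130+425/4,.014))
    from scipy.spatial.transform import Rotation as Ro
    print(Ro.from_quat(sensors.state()['tool_rot']).as_matrix().round(3))
    c,s=np.cos(p[2]),np.sin(p[2])
    for n,X in(('oil',ray(S['top'],190+318/4,130+128/4,.0)),('stain',ray(S['top'],190+520/4,130+240/4,.092)),('dish',ray(S['top'],190+442/4,130+425/4,.014))):
        d=X[:2]-p[:2]; print(n,c*d[0]+s*d[1],-s*d[0]+c*d[1])
E
python3 fit.py
```

```text
[ 0.49107936 -0.1188333   0.8586867 ] [ 0.5  1.1  0.6  0.2  0.4  0.8 -1.2 -0.  -0.1 -0.6  0.5 -1.2  0.7  0.8
 -0.2 -0.3 -1.5 -1.6 -2.5  0.1]
tab [np.float64(0.4342307585441506), np.float64(-0.18469100193058416), 0.055]
ledge [np.float64(0.45187342737530817), np.float64(-0.16425240519514017), 0.063]
end [np.float64(0.5067617304055761), np.float64(-0.10066565979598108), 0.063]
oil [ 0.56540065 -0.16743702  0.        ] stain cap [ 0.47589137 -0.27579384  0.092     ] dish [ 0.37973161 -0.2397223   0.014     ]
[[ 0.918  0.396 -0.001]
 [ 0.396 -0.918  0.002]
 [-0.    -0.002 -1.   ]]
oil 0.01177163111856016 -0.0880193413277007
stain -0.12874110686226964 -0.09106598602091909
dish -0.16426937325546603 0.0052958192986529845
```

Call:
carry_out(
  deltas=[
    [0, [0, 0, 0], [0, 0, -0.09]],
    [0, [0, 0, 0], [0, 0, -0.09]],
    [0, [0, 0, 0], [0, 0, -0.09]],
    [0, [0, 0, 0], [0, 0, -0.09]],
    [0, [0, 0, 0], [0, 0, -0.092]],
    [0, [0, 0, 0], [0, 0, 0]],
    [0, [0, 0, 0], [0, 0, 0]],
  ],
  force=40,
)

```text
time_s: 0.8
eef_pos: [0.2669, -0.6198, 0.2499]
tool_rot: [0.91, 0.415, 0.0, -0.0]
wrist_force: [-0.2, -0.2, -0.0]
width: -0.006
gripper_force: 0.0
```

Call:
carry_out(
  deltas=[
    [0, [0.0219, -0.0079, 0], [0, 0, 0]],
    [0, [0.0219, -0.0079, 0], [0, 0, 0]],
    [0, [0.0219, -0.0079, 0], [0, 0, 0]],
    [0, [0.0219, -0.0079, 0], [0, 0, 0]],
    [0, [0.0219, -0.0079, 0], [0, 0, 0]],
    [0, [0.0219, -0.0079, 0], [0, 0, 0]],
    [0, [0.0219, -0.0079, 0], [0, 0, 0]],
    [0, [0.0219, -0.0079, 0], [0, 0, 0]],
    [0, [0.0219, -0.0079, 0], [0, 0, 0]],
    [0, [0.0219, -0.0079, 0], [0, 0, 0]],
    [0, [0.0219, -0.0079, 0], [0, 0, 0]],
    [0, [0.0219, -0.0079, 0], [0, 0, 0]],
    [0, [0.0219, -0.0079, 0], [0, 0, 0]],
    [0, [0.0219, -0.0079, 0], [0, 0, 0]],
    [0, [0.0219, -0.0079, 0], [0, 0, 0]],
    [0, [0.0219, -0.0079, 0], [0, 0, 0]],
    [0, [0.0219, -0.0079, 0], [0, 0, 0]],
    [0, [0.0219, -0.0079, 0], [0, 0, 0]],
    [0, [0.0219, -0.0079, 0], [0, 0, 0]],
    [0, [0.0219, -0.0079, 0], [0, 0, 0]],
  ],
)

```text
time_s: 2.8
eef_pos: [0.4339, -0.1842, 0.2504]
tool_rot: [0.91, 0.416, 0.0, 0.0]
wrist_force: [0.7, -0.9, -0.9]
width: 0.001
gripper_force: 0.0
```

Call:
carry_out(
  deltas=[
    [0, [0, 0, 0.0156], [0, 0, 0]],
    [0, [0, 0, 0.0156], [0, 0, 0]],
    [0, [0, 0, 0.0156], [0, 0, 0]],
    [0, [0, 0, 0.0156], [0, 0, 0]],
    [0, [0, 0, 0.0156], [0, 0, 0]],
    [0, [0, 0, 0.0156], [0, 0, 0]],
    [0, [0, 0, 0.0156], [0, 0, 0]],
    [0, [0, 0, 0.0156], [0, 0, 0]],
    [0, [0, 0, 0.0156], [0, 0, 0]],
    [0, [0, 0, 0.0156], [0, 0, 0]],
    [0, [0, 0, 0], [0, 0, 0]],
  ],
)

```text
time_s: 3.9
eef_pos: [0.4324, -0.1847, 0.0928]
tool_rot: [0.909, 0.416, -0.001, -0.001]
wrist_force: [-0.1, 0.1, 0.9]
width: -0.001
gripper_force: 0.0
```

```bash
python3 - <<'E'
from h import *
s=save('scene','s1');b=s['img'][110:245,165:345,::-1]
cv2.imwrite('pics/s1c.png',cv2.resize(b,None,fx=4,fy=4,interpolation=cv2.INTER_CUBIC))
st=sensors.state();print(st['eef_pos'],proj(s,st['eef_pos']+[0,0,-.019]),proj(s,[.4342,-.1847,.055]))
E
```

```text
[ 0.43315238 -0.18487674  0.09377786] (np.float64(286.9766962246709), np.float64(190.9432873722135)) (np.float64(285.87098071841785), np.float64(196.8394439989762))
```

View pics/s1c.png

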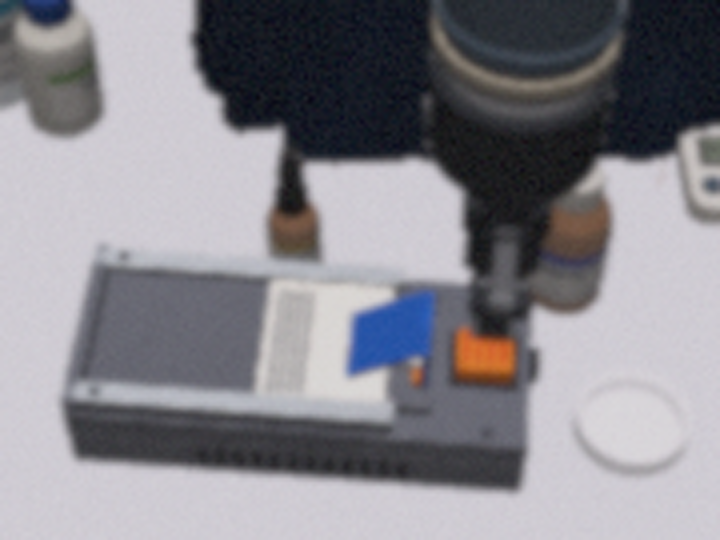

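The tip sits at about (490,330) in the crop. Lowered 20 mm, it lands on the centre of the tab top at (486,350), so I'll press now.

Call:
carry_out(
  deltas=[
    [0, [0.001, 0, 0.009], [0, 0, 0]],
    [0, [0, 0, 0.008], [0, 0, 0]],
    [0, [0, 0, 0.003], [0, 0, 0]],
    [0, [0, 0, 0.003], [0, 0, 0]],
    [0, [0, 0, 0.003], [0, 0, 0]],
    [0, [0, 0, 0.0015], [0, 0, 0]],
    [0, [0, 0, 0], [0, 0, 0]],
    [0, [0, 0, 0], [0, 0, 0]],
    [0, [0, 0, 0], [0, 0, 0]],
    [0, [0, 0, 0], [0, 0, 0]],
    [0, [0, 0, 0], [0, 0, 0]],
    [0, [0, 0, 0], [0, 0, 0]],
    [0, [0, 0, 0], [0, 0, 0]],
  ],
)

```text
time_s: 5.25
eef_pos: [0.4342, -0.1844, 0.0668]
tool_rot: [0.909, 0.416, -0.0, -0.0]
wrist_force: [-3.1, -0.4, 3.0]
width: 0.004
gripper_force: 1.7
```

```bash
cat > cov.py <<'E'
import sys
from fit import *
s=save('scene',sys.argv[1]);m=cv2.inRange(cv2.cvtColor(s['img'],cv2.COLOR_RGB2HSV),(100,170,80),(125,255,255))
k,l,st,ce=cv2.connectedComponentsWithStats(m);i=max(range(1,k),key=lambda i:st[i,4])
d0=ray(S['scene'],262.95,192.66,.06);d=ray(s,*ce[i],.06)-d0
print(ce[i],st[i],'slid mm',1000*(d[0]*np.cos(p[2])+d[1]*np.sin(p[2])))
st=sensors.state();e=st['eef_pos'];q=e[:2]-p[:2];c,sn=np.cos(p[2]),np.sin(p[2])
print('tcp box',c*q[0]+sn*q[1],-sn*q[0]+c*q[1],e[2],st['wrist_force'])
cv2.imwrite(f'pics/{sys.argv[1]}c.png',cv2.resize(s['img'][110:245,165:345,::-1],None,fx=4,fy=4,interpolation=cv2.INTER_CUBIC))
E
python3 cov.py s2
```

```text
[256.39574468 192.16595745] [247 183  19  19 235] slid mm 12.957321620949969
tcp box -0.08682372720607648 0.0002713653220709489 0.0667798337545652 [-2.42697983  0.09449935  3.65159044]
```

Cover popped 13 mm. Now lift, step in behind the ledge and push part of the way.

Call:
carry_out(
  deltas=[
    [0, [0, 0, -0.007], [0, 0, 0]],
    [0, [0, 0, -0.007], [0, 0, 0]],
    [0, [0, 0, -0.006], [0, 0, 0]],
    [0, [0.01, 0, 0], [0, 0, 0]],
    [0, [0.011, 0, 0], [0, 0, 0]],
    [0, [0, 0, 0.005], [0, 0, 0]],
    [0, [0, 0, 0.004], [0, 0, 0]],
    [0, [0.004, 0, 0], [0, 0, 0]],
    [0, [0.004, 0, 0], [0, 0, 0]],
    [0, [0.004, 0, 0], [0, 0, 0]],
    [0, [0.004, 0, 0], [0, 0, 0]],
    [0, [0.004, 0, 0], [0, 0, 0]],
    [0, [0.004, 0, 0], [0, 0, 0]],
    [0, [0.004, 0, 0], [0, 0, 0]],
    [0, [0.004, 0, 0], [0, 0, 0]],
    [0, [0.004, 0, 0], [0, 0, 0]],
    [0, [0, 0, 0], [0, 0, 0]],
  ],
)

```text
time_s: 7.0
eef_pos: [0.4722, -0.1406, 0.0779]
tool_rot: [0.909, 0.417, 0.0, 0.0]
wrist_force: [-1.5, 0.3, -0.5]
width: 0.003
gripper_force: 0.0
```

```bash
python3 cov.py s3
```

```text
[241.08542714 191.54773869] [233 183  18  17 199] slid mm 43.16602443044831
tcp box -0.029141169029681863 0.00012261362457040466 0.07788678937621893 [-0.80018934  0.63989859 -1.17288475]
```

View pics/s3c.png

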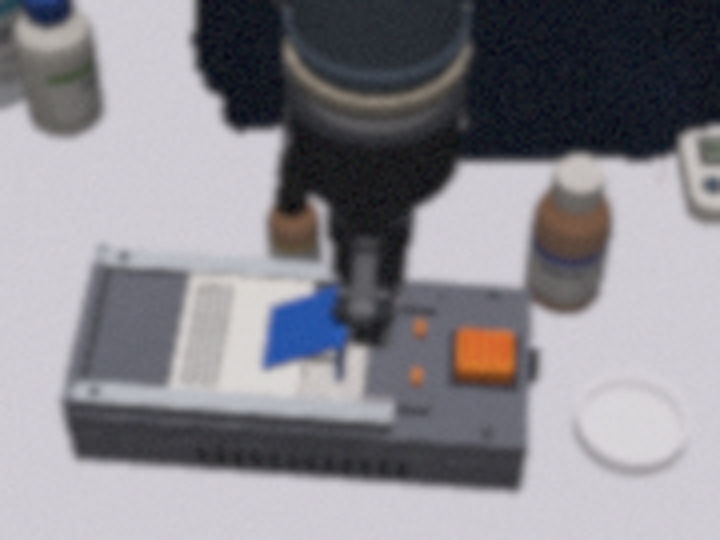

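The cover is down in its rails, the tab has sprung back, and the finger is behind the ledge at (350,310). Slid is about 42 mm, so I need about 37 mm more.

Call:
carry_out(
  deltas=[
    [0, [0.004, 0, 0], [0, 0, 0]],
    [0, [0.004, 0, 0], [0, 0, 0]],
    [0, [0.004, 0, 0], [0, 0, 0]],
    [0, [0.004, 0, 0], [0, 0, 0]],
    [0, [0.004, 0, 0], [0, 0, 0]],
    [0, [0.004, 0, 0], [0, 0, 0]],
    [0, [0.004, 0, 0], [0, 0, 0]],
    [0, [0.004, 0, 0], [0, 0, 0]],
    [0, [0.003, 0, 0], [0, 0, 0]],
    [0, [0.002, 0, 0], [0, 0, 0]],
    [0, [0, 0, 0], [0, 0, 0]],
    [0, [0, 0, 0], [0, 0, 0]],
    [0, [0, 0, 0], [0, 0, 0]],
    [0, [0, 0, 0], [0, 0, 0]],
  ],
)

```text
time_s: 8.45
eef_pos: [0.4957, -0.1133, 0.0779]
tool_rot: [0.909, 0.416, 0.0, 0.0]
wrist_force: [0.4, -0.3, 1.4]
width: -0.002
gripper_force: 0.0
```

```bash
python3 cov.py s4
```

```text
[222.16763006 190.93063584] [214 183  18  16 173] slid mm 80.51952073589003
tcp box 0.007260847665809541 0.00012089606963783554 0.07783963692236091 [ 0.27300947 -0.50505859 -0.31219649]
```

Call:
carry_out(
  deltas=[
    [0, [0.0015, 0, 0], [0, 0, 0]],
    [0, [0.0015, 0, 0], [0, 0, 0]],
    [0, [0, 0, 0], [0, 0, 0]],
    [0, [0, 0, 0], [0, 0, 0]],
    [0, [0, 0, 0], [0, 0, 0]],
  ],
)

```text
time_s: 9.0
eef_pos: [0.4978, -0.1108, 0.0778]
tool_rot: [0.909, 0.416, 0.0, 0.0]
wrist_force: [0.5, 0.4, 0.3]
width: -0.003
gripper_force: 0.1
```

Call:
carry_out(
  deltas=[
    [0, [-0.006, 0, 0], [0, 0, 0]],
    [0, [-0.008, 0, 0], [0, 0, 0]],
    [0, [0, 0, -0.015], [0, 0, 0]],
    [0, [0, 0, -0.02], [0, 0, 0]],
    [0, [0, 0, -0.02], [0, 0, 0]],
    [0, [0, 0, -0.02], [0, 0, 0]],
    [0, [0, 0, -0.02], [0, 0, 0]],
    [0, [0, 0, -0.02], [0, 0, 0]],
    [0, [0, 0, 0], [0, 0, 0]],
    [0, [0, 0, 0], [0, 0, 0]],
  ],
)

```text
time_s: 10.0
eef_pos: [0.4881, -0.122, 0.1927]
tool_rot: [0.909, 0.416, -0.0, 0.0]
wrist_force: [0.5, 0.3, -0.1]
width: 0.001
gripper_force: 0.0
```

```bash
python3 cov.py s5
```

```text
[222.76785714 189.53125   ] [213 181  19  17 224] slid mm 79.80815257767631
tcp box -0.004515116133487549 0.0005902161872023436 0.1920599649368888 [-0.62330269  0.78655412 -0.46072495]
```

View pics/s5c.png

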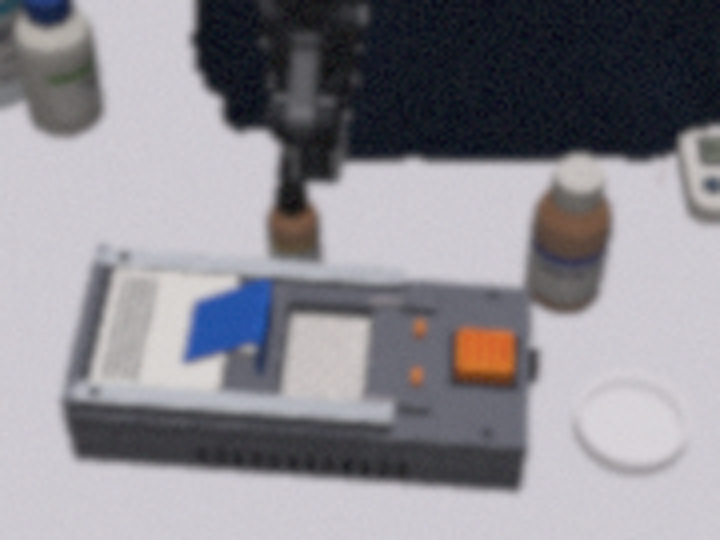

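The filter opening at (325,355) is fully clear and the cover is parked about 80 mm along. The tab is up, and the bottles and dish haven't moved. Handing in.

```bash
python3 -c "
from h import *
print(order.sign_off())"
```

```text
the job is handed in; nothing more can be done
None
```

The job is handed in: the tab was pressed and let go, and the cover is parked about 80 mm along its rails, clear of the filter opening. The bottles and dish look undisturbed; the sign-off returned no verdict.

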